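# Slot the table sign and hold its telescopic stand raised

### The job

This table's sign is the arch-topped one of the three wooden signs in the rack: slide it down into the brass frame of the telescopic sign stand until it sits fully home, and let it go. Then squeeze in the release button on the stand's black grip, pull the grip up past the first stop to the second, where the pole is fully out, and finish still holding it up there with the button squeezed in, while we look from the door whether the sign clears the flowers. Leave the other two signs in the rack and everything else on the table where it stands.

Things in the scene. Friction and masses are not known exactly. Their poses are not given: they have to be found in the camera images.
- sign_arch: the sign to use: a loose wooden panel 10 mm thick (its x), 80 mm wide (its y) and 110 mm high (its z), upright, with a half-round top of radius 40 mm; 45 to 90 g. Origin: middle of its lower edge. It stands in one of the rack's three slots, in any order
- sign_square: another wooden sign of the same thickness, width and height, with a straight square top; stays in the rack. Origin: middle of its lower edge
- sign_gable: another wooden sign of the same thickness, width and height, with a pointed gable top (45 degree slopes); stays in the rack. Origin: middle of its lower edge
- rack: fixed wooden rack 216 (its x) x 116 (its y) x 32 mm high with three slots across, 70 mm apart at x = -70, 0 and +70 mm, each 12 mm wide and 24 mm deep (slot floor 8 mm above the table), so a sign shows its upper 86 mm. Origin: centre of its underside; the signs' yaw is the rack's yaw
- stand: fixed brass stand: round foot of radius 78 mm and 20 mm high, and an upright tube 26 mm thick (31 mm at its collar) up to 155 mm above the table, on whose axis the origin lies, at table height. The flag-like sign frame hangs on its -y side; the release button is on its +x side
- mast (a joint): how far pole, grip and sign frame are pulled up out of the tube, m: 0 locked down, 0.055 first stop, 0.110 second stop (end of travel, 0.111 at most). A pin locks it at 0 and at each stop unless the button is in; if the button is let go in between, the pin clicks into the next stop reached. They weigh 0.3 to 0.6 kg, with about 2 N of sliding friction
- grip (a point): pinch point in the middle of the black grip on top of the pole, 184 mm above the table when down, rising with the pole; axes as the stand's. The grip is a block 34 (x) x 26 (y) x 50 mm (z), from 27 mm below to 23 mm above this point, and a 3 mm cap. Pinch it across x from above: one finger presses the button on the +x face, the other the -x face
- key (a joint): how far the steel release button is pressed in towards -x, m: 0 out, 0.005 fully in (2.7 N to start, about 7.2 N fully in). The pole is free when it is in by more than about 0.004
- key_face (a point): middle of the button's outer face, which is 18 mm (y) x 28 mm (z), 23 mm from the pole's axis along +x when out (6 mm proud of the grip) and 18 mm when in; 2 mm below the height of point grip
- frame_seat (a point): middle of the slot floor of the open-topped sign frame, 105 mm from the pole's axis along the stand's -y, 62 mm above the table when down; axes as the stand's. Slot 14 (x) x 86 mm (y): a 16 mm wide channel at each side, 80 mm high, then lips flared to 94 mm; front and back are open between (62 mm). A sign fully home has its origin here and the same axes, either way round
- vase: bystander: glass bud vase with three white roses, 60 mm thick, about 155 mm high. Origin: centre of its underside
- tumbler: bystander: amber glass tumbler, 74 mm wide, 85 mm high. Origin: centre of its underside
- votive: bystander: amber glass votive with a stub of candle, 66 mm wide, 62 mm high. Origin: centre of its underside
- shaker: bystander: salt shaker of glass and steel, 42 mm wide, 69 mm high, between rack and stand. Origin: centre of its underside
- bottle: bystander: amber bottle, 72 mm wide, 190 mm high. Origin: centre of its underside
- candlestick: bystander: brass candlestick, 84 mm wide at the foot, 145 mm high. Origin: centre of its underside
There are look-alikes about, which are no part of the job. Leave any turquoise look-alike of the sign_gable alone. Leave any turquoise look-alike of the sign_arch alone.

How it is judged:
On the way, in this order (a step that is already met when the one before it is completed fails the run):
1. the arch-topped sign is let go, fully home and upright in the sign frame, the pole still down (z of sign_arch in the frame of frame_seat between -0.004 and 0.005 m and horizontal distance between sign_arch and frame_seat below 0.007 m and angle between sign_arch's own z axis and vertical below 0.1 rad and contact force between the fingers and sign_arch below 0.3 N and value of joint mast below 0.01 m), for 0.2 s.
2. the release button is squeezed in (value of joint key above 0.004 m and contact force between the fingers and key above 2 N), for 0.05 s.
3. the pole is pulled up to the second stop (value of joint mast above 0.105 m), for 0.2 s.
At the end, for the whole second after the job is handed in: Fingers hold the grip with over 2 N on the button, button in by over 4 mm, pole up by over 105 mm, still; arch sign home in the frame (within 5 mm in height, 7 mm sideways, 0.1 rad of upright), not touched by the fingers; the other signs in their slots (moved under 12 mm, tilted under 0.25 rad) (all of step 2 and value of joint mast above 0.105 m and linear speed of sign_arch below 0.03 m/s and z of sign_arch in the frame of frame_seat between -0.004 and 0.005 m and horizontal distance between sign_arch and frame_seat below 0.007 m and angle between sign_arch's own z axis and vertical below 0.1 rad and contact force between the fingers and sign_arch below 0.3 N and distance of each of sign_square, sign_gable from where it was at the start of the episode below 0.012 m and angle between each of sign_square, sign_gable's own z axis and vertical below 0.25 rad); the arm keeps its last pose, push and grip.
It fails at once if a bystander is shifted by more than 30 mm or knocked over (distance of any of vase, tumbler, votive, shaker, bottle, candlestick from where it was at the start of the episode above 0.03 m or angle between any of vase, tumbler, votive, shaker, bottle, candlestick's own z axis and vertical above 0.6 rad).
It fails at once if one of the other two signs is pulled out of the rack (distance of any of sign_square, sign_gable from where it was at the start of the episode above 0.03 m).
It also fails if it takes over 54 s, if anything falls off the work surface, if the arm or the gripper's body presses on something with over 40 N, if the wrist force passes 120 N, or if a joint passes its speed limit or range.

### The arm

A 6-joint arm with a two-finger parallel gripper is mounted at the origin on the work surface. World frame = base frame: x ahead of the robot, y to its left, z up, the work surface at z = 0. Lengths are in m, angles in rad, forces in N, time in s.
With the tool pointing down it reaches from about 0.275 to 0.725 m from the base axis. Payload 5.6 kg.
Tool frame: the origin (TCP) lies midway between the tips of the shut fingers; the grasp point (between the pads) lies robot.grip_point_offset behind it (robot.grip_point_offset is the distance from the TCP to the grasp point, in m); z points along the fingers, y is the line along which they close (so a half turn about z gives the same grasp; the last joint's range is limited). The gripper opens to 85 mm and grips with 20 to 120 N. Pads are 22 mm wide; open, the fingers measure 114 mm over their backs; the gripper's body (76 mm by 85 mm) begins 54 mm behind the grasp point. The pads swing forward as they close: fully open they stand 13 mm farther back than shut.
Start: joints at [-0.822, 0.255, 0.108, 0, -1.424, -0.285], TCP at [0.246, -0.492, 0.231] pointing down, gripper open.
Joint ranges: [-2.95, 2.95], [-1.21, 1.97], [-1.09, 1.5], [-2.87, 1.71], [-2.94, -0.07], [-3.05, 3.05]. Speed limits (rad/s): [2.57, 2.57, 3.14, 3.14, 3.14, 3.14].

### API

Orientations are given as a rotation vector (axis times angle).
In Python, from cell import robot, cams, close_job gives the robot as it stands.
- The arm moves only by the tool move_arm, never from a script. Its argument "deltas" is a list of rows, each a list of 7 numbers: the shift along the tool's x, y, z in mm, then the turn, a rotation vector about the tool's x, y, z in degrees, then the finger opening in mm, from 0 to 85.4. A call has 1 to 10 rows; each row shifts and turns the commanded pose from where the row before left it, along the tool's axes as they then stand; what a row does not reach is not made up. A row lasts 1/8 s, in which the tool goes at most 62.5 mm and 10.7 degrees, less where a joint would pass 70% of its speed; a pose out of reach is approached as far as the arm can. A call is refused whole if a number of a shift passes 62.5 or a number of a turn 10.7, either way. A call with a gripper value outside its range is refused whole. The fingers move at their own pace and stop on an object; "newtons" is the grip in N (left out, the last holds). Time passes only in rows, so rows that do not move let the fingers close. It gives the time, the measured TCP pose, the force, the opening and the grip force at its end, in the units of the state.
- robot.get_obs(): the state, without advancing time (a new reading comes with each control period).
- cams.get_image(name): name is "scene" or "top" or "wrist"; returns the picture (420x560x3 uint8, blue, green, red); there is no depth.
- cams.calibration(name): a dict with "camera_matrix" (3x3 intrinsics, pixels), "k1" (the pictures are not rectified: a ray, as slopes to the right and down, at radius r is drawn at 1 + k1 r^2 times it, then the intrinsics apply), "eye" and "attitude" of the camera in the world; the wrist camera has in their place "tool_from_camera" (4x4, takes a point from camera to tool coordinates, whose origin is the TCP and whose axes are the flange's). Camera axes: x right, y down, z forward; pixel columns grow to the right and rows downward; lengths in m; the calibration is good to about 2 mm. A picture is of the moment at which its call begins: read the wrist's pose just before it. calibration takes no time and is no camera call.
- close_job(): hands the job in; it is judged then, once.
The state is a dict: "time_s": time; "joint_pos": joint angles; "joint_velocities": joint speeds; "joint_torque": joint torques, N m; "position": TCP position; "tool_rot": TCP orientation; "force": force on the tool from outside, world axes, zero at the start; "moment": the same for the moment, N m; "gripper_width": finger opening in m; "grasp_force": force on a finger pad.
Only numpy, scipy, OpenCV 4.12 (cv2) and the standard library are available. Lean on these libraries where they do the work, as an engineer would, in place of code of your own. Each camera call takes 0.05 s, during which the arm holds its last target. There are 200 camera calls.

## Working session

There is one attempt and no reset: what is moved stays moved. The work goes in short steps, Python scripts to look and compute and a tool call to move; the robot and the scene stay as the last step left them, time stands still between calls to the robot, and variables do not carry over. Pictures are saved under pics/ and viewed, at most 10 in all, crops included, and the job is handed in when it is done.

Besides the shell and the picture viewer there is one more tool, called after ">>>" by a JSON object that holds its "method" and its "body". move_arm: Moves the arm, as the interface text tells. Its arguments: {"type":"object","properties":{"deltas":{"type":"array"},"newtons":{"type":"number"}},"required":["deltas"]}

```bash
mkdir -p pics; ls
python3 - <<'E'
from cell import robot,cams
import cv2,numpy as np
o=robot.get_obs();print(o, robot.grip_point_offset)
for n in("scene","top","wrist"):
    cv2.imwrite(f"pics/{n}0.png",cams.get_image(n)); print(n,cams.calibration(n))
E
```

```text
pics
{'time_s': 0.0, 'joint_pos': array([-8.22374949e-01,  2.55720206e-01,  1.06995963e-01, -4.95478939e-04,
       -1.42392193e+00, -2.84597965e-01]), 'joint_velocities': array([ 0.00088768,  0.00105429,  0.00055889, -0.00095031,  0.00089134,
       -0.00065979]), 'joint_torque': array([ 8.62366051e-05, -3.86633813e+01,  2.37940496e+01,  5.36494777e+00,
       -6.16004661e-03,  3.29976686e-06]), 'position': array([ 0.24587892, -0.49140654,  0.23040339]), 'tool_rot': array([ 7.21834991e-01, -3.05703910e+00, -2.90638572e-03]), 'force': array([-0.22277166,  0.27746243,  0.16373573]), 'moment': array([-0.03506332, -0.06986583, -0.00996185]), 'grasp_force': 0.0, 'gripper_width': 0.08544075095382285} 0.0187
scene {'camera_matrix': array([[523.18390636,   0.        , 279.72124439],
       [  0.        , 523.18390636, 216.23526909],
       [  0.        ,   0.        ,   1.        ]]), 'k1': -0.07361795180943215, 'eye': array([1.23758198, 0.76442299, 0.97231749]), 'attitude': array([-0.95196979, -2.41631365,  1.15307339])}
top {'camera_matrix': array([[515.62352271,   0.        , 276.94477511],
       [  0.        , 515.62352271, 204.15778854],
       [  0.        ,   0.        ,   1.        ]]), 'k1': 0.06847305218942626, 'eye': array([0.39961339, 0.02674063, 1.63671406]), 'attitude': array([-2.15357774,  2.18198581, -0.10894537])}
wrist {'camera_matrix': array([[329.26832439,   0.        , 284.14029372],
       [  0.        , 329.26832439, 207.3848524 ],
       [  0.        ,   0.        ,   1.        ]]), 'k1': -0.05146909079805695, 'tool_from_camera': array([[ 5.19046332e-04, -9.60685890e-01, -2.77637085e-01,
         7.00719913e-02],
       [ 9.99999773e-01,  3.79286849e-04,  5.57096653e-04,
         4.39244330e-04],
       [-4.29890799e-04, -2.77637311e-01,  9.60685869e-01,
        -1.42663793e-01],
       [ 0.00000000e+00,  0.00000000e+00,  0.00000000e+00,
         1.00000000e+00]])}
```

View pics/scene0.png

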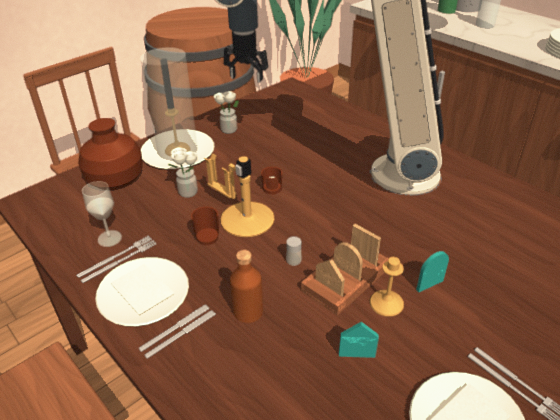

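View pics/top0.png

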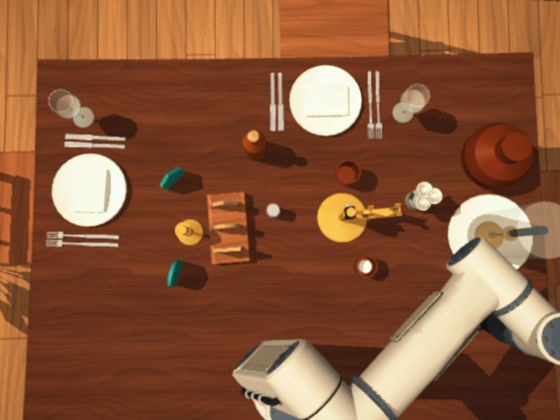

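The scene picture shows the three signs in the rack: gable at (330,275), arch in the middle at (348,260), square at (366,245). The stand's foot is at (247,218) and its frame at (220,180). In the top picture the rack is at (228,228), the stand's foot at (342,217), its grip at (350,212), and the frame reaches to (400,211). I'll enlarge these areas.

```bash
cat > h.py <<'E'
from cell import robot,cams
import cv2,numpy as np
from scipy.spatial.transform import Rotation as R
def cam(n,obs=None):
    c=cams.calibration(n)
    if n=="wrist":
        o=obs or robot.get_obs(); T=np.eye(4);T[:3,:3]=R.from_rotvec(o["tool_rot"]).as_matrix();T[:3,3]=o["position"]
        T=T@c["tool_from_camera"]; return c["camera_matrix"],c["k1"],T[:3,:3],T[:3,3]
    return c["camera_matrix"],c["k1"],R.from_rotvec(c["attitude"]).as_matrix(),c["eye"]
def proj(C,P):
    K,k,Rm,e=C; p=(np.atleast_2d(P)-e)@Rm; s=p[:,:2]/p[:,2:]; s=s*(1+k*(s**2).sum(1,keepdims=True))
    return s*K[0,0]+K[:2,2]
def back(C,uv,z):
    K,k,Rm,e=C; q=(np.atleast_2d(uv)-K[:2,2])/K[0,0]; s=q.copy()
    for _ in range(20): s=q/(1+k*(s**2).sum(1,keepdims=True))
    d=np.c_[s,np.ones(len(s))]@Rm.T; return e+d*((z-e[2])/d[:,2])[:,None]
def crop(img,x0,y0,w,h,f,name):
    cv2.imwrite(name,cv2.resize(img[y0:y0+h,x0:x0+w],None,fx=f,fy=f,interpolation=cv2.INTER_CUBIC))
E
python3 - <<'E'
from h import *
t=cv2.imread("pics/top0.png"); s=cv2.imread("pics/scene0.png")
a=cv2.resize(t[165:285,190:320+100],None,fx=3.4,fy=3.4,interpolation=cv2.INTER_CUBIC)
cv2.imwrite("pics/tc.png",a)
C=cam("top")
for n,uv,z in [("rack c",(228,228),.032),("foot",(342,217.5),.02),("rackcorners",(208,196),.032)]: print(n,back(C,[uv],z))
E
```

```text
rack c [[0.49207028 0.18223337 0.032     ]]
foot [[ 0.52107136 -0.17467784  0.02      ]]
rackcorners [[0.59317333 0.24446334 0.032     ]]
```

View pics/tc.png

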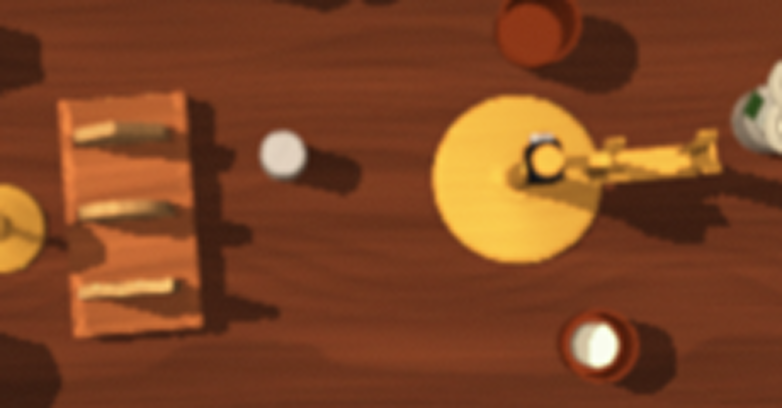

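The enlargement shows the rack's corners at about (58,100), (186,93), (203,327) and (75,338). The arch sign's top runs from (80,212) to (172,208). The foot's centre is at (517,179), the grip cap at (546,160), and the frame lips are at about (606,158) and (710,152).

Run:
```python
from h import *
C=cam("top")
f=lambda p,z: back(C,np.array(p)/3.4+[190,165],z)[:,:2]
c=f([(58,100),(186,93),(203,327),(75,338)],.032); print(c.round(4),c.mean(0))
ex=(c[0]+c[1]-c[2]-c[3]); ey=c[0]+c[3]-c[1]-c[2]
print("rack yaw",np.degrees(np.arctan2(ex[1],ex[0])),np.degrees(np.arctan2(-ey[0],ey[1])), np.hypot(*ex)/2,np.hypot(*ey)/2)
print("arch top",f([(126,203)],.118))
print("foot",f([(517,179)],.02),"cap",f([(546,160)],.21))
l=f([(606,158),(710,152)],.155); d=l[0]-l[1]; print(l,"yaw",np.degrees(np.arctan2(-d[0],d[1])),np.hypot(*d))
o=robot.get_obs(); print(R.from_rotvec(o["tool_rot"]).as_matrix().round(3))
```

```text
[[0.5982 0.2474]
 [0.6032 0.1295]
 [0.3886 0.1154]
 [0.3804 0.2316]] [0.492595  0.1810009]
rack yaw 3.9559207428581726 3.231715587745726 0.21673259597188615 0.11721138798546678
arch top [[0.4968654 0.176645 ]]
foot [[ 0.52060637 -0.17484984]] cap [[ 0.52161425 -0.17514651]]
[[ 0.5273645  -0.23356667]
 [ 0.53133254 -0.32111849]] yaw 2.5949961492210916 0.08764169381487674
[[-0.894 -0.447 -0.001]
 [-0.447  0.894  0.001]
 [ 0.     0.001 -1.   ]]
```

```bash
cat > plan.py <<'E'
from h import *
def tool(yaw):  # tool down, tool x = -y of the body with that yaw (deg), tool y = -x of... closes along body x
    a=np.radians(yaw); y=np.array([-np.cos(a),-np.sin(a),0]);z=np.array([0,0,-1.]);return np.c_[np.cross(y,z),y,z]
def plan(way,g,start=None):
    """way: list of (pos,yaw,nrows)"""
    o=robot.get_obs(); p=o["position"].copy();Rm=R.from_rotvec(o["tool_rot"]).as_matrix()
    rows=[]
    for P,yaw,n in way:
        for i in range(n):
            k=n-i; d=np.round(1000*Rm.T@(np.array(P)-p)/k)
            rv=np.round(np.degrees(R.from_matrix(Rm.T@tool(yaw)).as_rotvec())/k,1)
            rows.append([*d.astype(int).tolist(),*rv.tolist(),g]); p=p+Rm@d/1000; Rm=Rm@R.from_rotvec(np.radians(rv)).as_matrix()
    for i in range(0,len(rows),10): print(rows[i:i+10])
    print("end",p)
E
python3 - <<'E'
from plan import *
print(tool(3.7).round(2))
plan([((.30,-.40,.30),3.7,3),((.495,.177,.25),3.7,15)],40)
E
```

```text
[[ 0.06 -1.    0.  ]
 [-1.   -0.06  0.  ]
 [ 0.    0.   -1.  ]]
[[-30, 19, -23, 0.0, 0.0, -22.4, 40], [-35, 7, -23, 0.0, 0.0, -22.4, 40], [-34, -7, -23, 0.1, 0.1, -22.3, 40], [-38, -15, 3, -0.0, -0.0, -0.0, 40], [-38, -16, 3, -0.0, -0.0, -0.0, 40], [-38, -15, 3, -0.0, -0.0, -0.0, 40], [-37, -16, 3, -0.0, -0.0, -0.0, 40], [-38, -15, 3, -0.0, -0.0, -0.0, 40], [-37, -16, 3, -0.0, -0.0, -0.0, 40], [-38, -15, 3, -0.0, -0.0, -0.0, 40]]
[[-37, -16, 4, -0.0, -0.0, -0.0, 40], [-38, -15, 3, -0.0, -0.0, -0.0, 40], [-37, -16, 4, -0.0, -0.0, -0.0, 40], [-38, -15, 3, -0.0, -0.0, -0.0, 40], [-37, -16, 4, -0.0, -0.0, -0.0, 40], [-38, -15, 3, -0.0, -0.0, -0.0, 40], [-37, -16, 4, -0.0, -0.0, -0.0, 40], [-38, -15, 3, -0.0, -0.0, -0.0, 40]]
end [0.49495593 0.17739482 0.25042483]
```

>>> {"method": "move_arm", "body": {"deltas": [[0,0,-10,0,0,-9.6,40],[0,0,-10,0,0,-9.6,40],[0,0,-10,0,0,-9.6,40],[0,0,-10,0,0,-9.6,40],[0,0,-10,0,0,-9.6,40],[0,0,-10,0,0,-9.6,40],[0,0,-10,0,0,-9.6,40]]}}

```text
time_s: 1.02
position: [0.246, -0.4917, 0.3012]
tool_rot: [-2.299, 2.141, 0.001]
force: [0.2, 0.4, 0.7]
gripper_width: 0.0401
grasp_force: 0.0
```

>>> {"method": "move_arm", "body": {"deltas": [[-43,-19,0,0,0,0,40],[-43,-19,0,0,0,0,40],[-44,-20,0,0,0,0,40],[-43,-19,0,0,0,0,40],[-44,-20,0,0,0,0,40],[-43,-19,0,0,0,0,40],[-44,-20,0,0,0,0,40],[-43,-19,0,0,0,0,40],[-44,-20,0,0,0,0,40],[-43,-19,0,0,0,0,40]]}}

```text
time_s: 2.28
position: [0.4112, -0.0444, 0.3012]
tool_rot: [-2.294, 2.147, 0.0]
force: [0.2, -0.7, 0.0]
gripper_width: 0.0398
grasp_force: 0.0
```

>>> {"method": "move_arm", "body": {"deltas": [[-43,-19,10,0,0,0,40],[-43,-19,10,0,0,0,40],[-44,-20,10,0,0,0,40],[-43,-20,10,0,0,0,40],[-44,-20,10,0,0,0,40],[0,0,0,0,0,0,40],[0,0,0,0,0,0,40]]}}

```text
time_s: 3.15
position: [0.4944, 0.1767, 0.2511]
tool_rot: [2.293, -2.146, 0.0]
force: [-0.3, -0.1, 0.4]
gripper_width: 0.0399
grasp_force: 0.0
```

Run:
```python
from plan import *
o=robot.get_obs();print(o["position"],R.from_rotvec(o["tool_rot"]).as_matrix().round(3),o["joint_pos"])
cv2.imwrite("pics/w1.png",cams.get_image("wrist"))
C=cam("wrist",o); yaw=np.radians(3.7); rx=np.array([np.cos(yaw),np.sin(yaw)]);ry=np.array([-rx[1],rx[0]]);c=np.array([.4945,.179])
for z,pts in((.032,[(sx*.108,sy*.058) for sx in(1,-1) for sy in(1,-1)]),(.118,[(-.005,0),(.005,0)])):
    print(proj(C,[[*(c+a*rx+b*ry),z] for a,b in pts]).round(1).tolist())
```

```text
[0.49442393 0.17671058 0.25112903] [[ 0.066 -0.998 -0.   ]
 [-0.998 -0.066 -0.001]
 [ 0.001  0.001 -1.   ]] [ 6.41877822e-01  2.00783396e-01  8.76654806e-02  1.98733658e-04
 -1.45842935e+00 -5.75732427e-01]
[[191.5, 228.2], [183.7, 126.5], [376.1, 228.6], [384.4, 126.9]]
[[289.7, 199.0], [278.2, 199.0]]
```

View pics/w1.png

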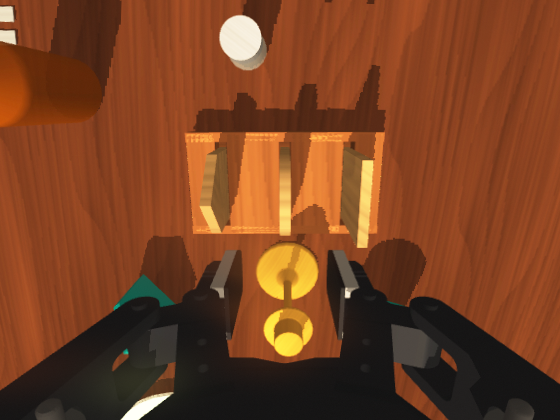

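The wrist picture shows the rack's corners at (186,133), (384,133), (380,234) and (193,234). The arch sign runs from (285,143) to (285,234), parallel to the fingers. The candlestick top is at (288,343).

Run:
```python
from plan import *
C=cam("wrist")
c=back(C,[(186,133),(384,133),(380,234),(193,234)],.032)[:,:2]; print(c.round(4),c.mean(0))
for a,b in((0,1),(3,2)):
    d=c[a]-c[b]; print(np.degrees(np.arctan2(d[1],d[0])))
print("top edge",back(C,[(285.5,190)],.118),"cs",back(C,[(288,343)],.145))
print("slot ends",back(C,[(284,140),(286,234)],.032))
```

```text
[[0.6039 0.1346]
 [0.39   0.1204]
 [0.3775 0.2363]
 [0.5973 0.2509]] [0.49217848 0.18552743]
3.790343446832165
3.785445919587778
top edge [[0.49384527 0.17074135 0.118     ]] cs [[0.48258913 0.30565735 0.145     ]]
slot ends [[0.49752311 0.13535424 0.032     ]
 [0.48802836 0.24347872 0.032     ]]
```

>>> {"method": "move_arm", "body": {"deltas": [[-7,2,30,0,0,0,40],[0,0,40,0,0,0,40],[0,0,40,0,0,0,40],[0,0,35,0,0,0,40],[0,0,20,0,0,0,40],[0,0,7,0,0,0,40],[0,0,0,0,0,0,40]], "newtons": 50}}

```text
time_s: 4.08
position: [0.4924, 0.1834, 0.08]
tool_rot: [-2.292, 2.147, -0.001]
force: [1.1, 0.2, -0.6]
gripper_width: 0.0397
grasp_force: 0.0
```

>>> {"method": "move_arm", "body": {"deltas": [[0,0,0,0,0,0,0],[0,0,0,0,0,0,0],[0,0,0,0,0,0,0],[0,0,0,0,0,0,0]]}}

```text
time_s: 4.58
position: [0.493, 0.1842, 0.0804]
tool_rot: [-2.292, 2.145, -0.002]
force: [-0.3, -0.1, 6.1]
gripper_width: 0.0095
grasp_force: 49.6
```

>>> {"method": "move_arm", "body": {"deltas": [[0,0,-15,0,0,0,0],[0,0,-30,0,0,0,0],[0,0,-40,0,0,0,0],[0,0,-45,0,0,0,0],[0,0,-45,0,0,0,0],[0,0,-45,0,0,0,0],[0,0,-30,0,0,0,0]]}}

```text
time_s: 5.45
position: [0.4917, 0.1836, 0.3321]
tool_rot: [-2.292, 2.146, -0.0]
force: [-0.3, 1.1, -0.8]
gripper_width: 0.0094
grasp_force: 49.8
```

>>> {"method": "move_arm", "body": {"deltas": [[20,4,0,0,0,0,0],[45,7,0,0,0,0,0],[55,9,0,0,0,0,0],[55,9,0,0,0,0,0],[55,9,0,0,0,0,0],[55,9,0,0,0,0,0],[55,9,0,0,0,0,0],[55,9,0,0,0,0,0],[30,5,0,0,0,0,0],[15,2,0,0,0,0,0]]}}

```text
time_s: 6.7
position: [0.4476, -0.2614, 0.3282]
tool_rot: [2.29, -2.149, -0.004]
force: [0.9, 0.9, -0.4]
gripper_width: 0.0095
grasp_force: 49.9
```

>>> {"method": "move_arm", "body": {"deltas": [[0,0,0,0,0,0,0],[0,0,0,0,0,0,0],[0,0,0,0,0,0,0]]}}

```text
time_s: 7.08
position: [0.4494, -0.2591, 0.3294]
tool_rot: [-2.295, 2.145, -0.0]
force: [-0.3, -0.2, -0.8]
gripper_width: 0.0095
grasp_force: 49.9
```

Run:
```python
from plan import *
o=robot.get_obs();print(o["position"],R.from_rotvec(o["tool_rot"]).as_matrix().round(3),o["gripper_width"],o["force"])
im=cams.get_image("wrist");cv2.imwrite("pics/w2.png",im)
C=cam("wrist",o);print(proj(C,[[.5295,-.28,.062],[.521,-.175,.21]]))
```

```text
[ 0.44937461 -0.25908978  0.32941207] [[ 0.067 -0.998  0.   ]
 [-0.998 -0.067  0.   ]
 [-0.    -0.    -1.   ]] 0.009489446416176607 [-0.30934434 -0.16352976 -0.80887979]
[[220.82097361 149.08519142]
 [198.21960069 285.71950866]]
```

View pics/w2.png

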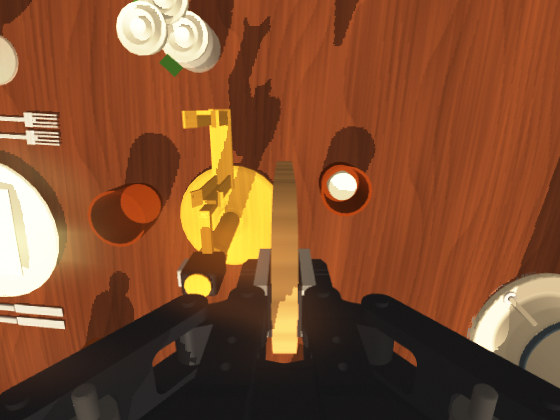

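The wrist picture shows the grip cap at (198,286), where I predicted it. The frame lips are at (207,118) and (211,192), and the held sign is edge-on at (285,165). I'll enlarge the frame.

Run:
```python
from plan import *
im=cv2.imread("pics/w2.png"); crop(im,165,95,140,110,5.5,"pics/w2c.png")
```

```text
(no output)
```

View pics/w2c.png

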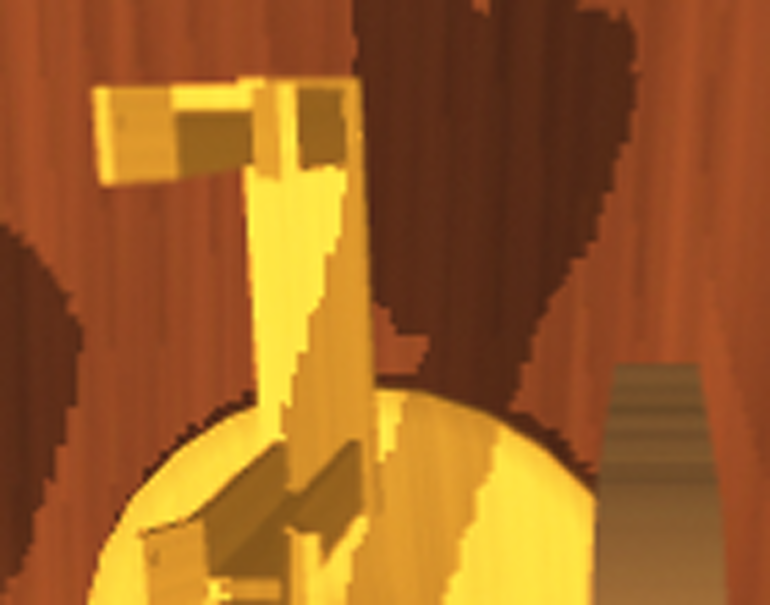

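Run:
```python
from plan import *
o=robot.get_obs();C=cam("wrist",o)
f=lambda p,z: back(C,np.array(p)/5.5+[165,95],z)[:,:2]
def yaw(d): return np.degrees(np.arctan2(d[0],-d[1]))
for nm,p,z in(("L",[(260,400),(246,170)],.062),("Rr",[(372,400),(362,150)],.055)):
    l=f(p,z);print(nm,l,yaw(l[1]-l[0]))
# lip outermost line
for z in(.15,.155,.16):
    l=f([(94,88),(104,186),(144,535)],z);print(z,l, yaw(l[2]*0+l[0]-l[2]))
ax=np.array([.521,-.175])
for y in(3,4,5,6):
    a=np.radians(y);ex=np.array([np.cos(a),np.sin(a)]);ey=np.array([-ex[1],ex[0]])
    P=[[*(ax+sx*ex-(.105+sy)*ey),z] for sx,sy,z in((.007,.043,.062),(-.007,.043,.062),(.007,.043,.142),(-.007,.043,.142),(.007,-.043,.142),(-.007,-.043,.142))]
    print(y,((proj(C,P)-[165,95])*5.5).round().tolist())
# sign corners predicted
T=R.from_rotvec(o["tool_rot"]).as_matrix()
print(proj(C,[o["position"]+T@np.array([.040,s,.072]) for s in(.005,-.005)]))
```

```text
L [[ 0.53993117 -0.25613248]
 [ 0.54360981 -0.30730787]] 4.111524854710824
Rr [[ 0.5153385  -0.25659764]
 [ 0.51912394 -0.31296773]] 3.8418319892709616
0.15 [[ 0.55088666 -0.3241807 ]
 [ 0.54929243 -0.30769792]
 [ 0.54269295 -0.24538401]] 5.936593746647246
0.155 [[ 0.54938703 -0.32425474]
 [ 0.54781754 -0.30802782]
 [ 0.5413205  -0.24668115]] 5.9365937466472465
0.16 [[ 0.5478874  -0.32432879]
 [ 0.54634265 -0.30835772]
 [ 0.53994806 -0.2479783 ]] 5.936593746647251
3 [[283.0, 102.0], [346.0, 103.0], [193.0, 104.0], [272.0, 104.0], [216.0, 574.0], [290.0, 575.0]]
4 [[271.0, 102.0], [335.0, 102.0], [178.0, 104.0], [257.0, 104.0], [211.0, 575.0], [284.0, 575.0]]
5 [[259.0, 103.0], [323.0, 102.0], [164.0, 105.0], [243.0, 103.0], [205.0, 576.0], [279.0, 574.0]]
6 [[248.0, 104.0], [311.0, 101.0], [149.0, 107.0], [228.0, 103.0], [199.0, 576.0], [273.0, 574.0]]
[[292.05708748 159.95429136]
 [276.72494951 159.94658966]]
```

>>> {"method": "move_arm", "body": {"deltas": [[5,-16,0,0,0,-0.2,0],[8,-25,0,0,0,0,0],[8,-24,0,0,0,0,0],[5,-12,0,0,0,0,0],[0,0,30,0,0,0,0],[0,0,30,0,0,0,0],[0,0,19,0,0,0,0],[0,0,0,0,0,0,0],[0,0,0,0,0,0,0]]}}

```text
time_s: 8.25
position: [0.5283, -0.2807, 0.2516]
tool_rot: [-2.297, 2.142, -0.003]
force: [-0.3, -0.7, -0.1]
gripper_width: 0.0095
grasp_force: 49.8
```

Run:
```python
from plan import *
o=robot.get_obs();print(o["position"],o["force"])
a=cams.get_image("wrist");b=cams.get_image("scene")
A=cv2.resize(a[60:330,170:390],None,fx=2,fy=2); B=cv2.resize(b[90:225,160:290],None,fx=4,fy=4)[:540,:360]
B=cv2.resize(b[100:235,190:280],None,fx=4,fy=4)
cv2.imwrite("pics/w3.png",np.hstack([A,B]))
C=cam("wrist",o);T=R.from_rotvec(o["tool_rot"]).as_matrix()
```

```text
[ 0.52833012 -0.28068517  0.25156372] [-0.29169133 -0.69202014 -0.12917013]
```

View pics/w3.png

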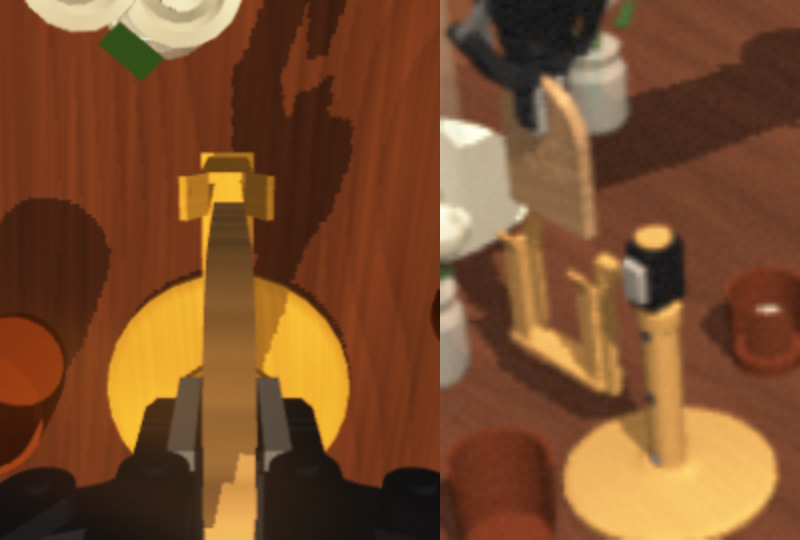

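The sign hangs over the frame: the far channel's centre is at crop x 227 and the sign's at 229, so about 1 mm to correct. In the scene view it is upright above the slot.

>>> {"method": "move_arm", "body": {"deltas": [[-1,-1,10,0,0,0,0],[0,0,15,0,0,0,0],[0,0,15,0,0,0,0],[0,0,15,0,0,0,0],[0,0,15,0,0,0,0],[0,0,0,0,0,0,0]]}}

```text
time_s: 9.1
position: [0.528, -0.2793, 0.1785]
tool_rot: [2.296, -2.142, -0.004]
force: [-0.1, 0.5, -0.4]
gripper_width: 0.0095
grasp_force: 49.9
```

>>> {"method": "move_arm", "body": {"deltas": [[0,0,12,0,0,0,0],[0,0,12,0,0,0,0],[0,0,10,0,0,0,0],[0,0,5,0,0,0,0],[0,0,3,0,0,0,0],[0,0,1,0,0,0,0],[0,0,0,0,0,0,0]]}}

```text
time_s: 9.98
position: [0.5289, -0.2797, 0.1375]
tool_rot: [-2.297, 2.143, -0.001]
force: [-0.2, 0.4, -1.5]
gripper_width: 0.0095
grasp_force: 49.9
```

>>> {"method": "move_arm", "body": {"deltas": [[0,0,2,0,0,0,0],[0,0,1,0,0,0,0],[0,0,1,0,0,0,0],[0,0,0,0,0,0,0]]}}

```text
time_s: 10.48
position: [0.5289, -0.2796, 0.1344]
tool_rot: [-2.297, 2.143, -0.002]
force: [-1.8, 2.3, 5.8]
gripper_width: 0.0092
grasp_force: 50.8
```

>>> {"method": "move_arm", "body": {"deltas": [[0,0,0,0,0,0,25],[0,0,0,0,0,0,40],[0,0,0,0,0,0,40],[0,0,0,0,0,0,40],[0,0,-30,0,0,0,40],[0,0,-40,0,0,0,40],[0,0,-40,0,0,0,60],[0,0,-30,0,0,0,60],[0,0,0,0,0,0,60],[0,0,0,0,0,0,60]]}}

```text
time_s: 11.72
position: [0.5286, -0.2793, 0.2725]
tool_rot: [2.297, -2.143, -0.002]
force: [0.2, 0.3, -0.3]
gripper_width: 0.0601
grasp_force: 0.0
```

Run:
```python
from plan import *
o=robot.get_obs();print(o["position"],o["force"])
a=cams.get_image("wrist");b=cams.get_image("scene")
A=cv2.resize(a[60:330,170:390],None,fx=2,fy=2)
B=cv2.resize(b[100:235,190:280],None,fx=4,fy=4)
cv2.imwrite("pics/w4.png",np.hstack([A,B]))
ax=np.array([.521,-.175]);e=np.radians(4);ex=np.array([np.cos(e),np.sin(e),0]);ey=np.array([-ex[1],ex[0],0])
s=np.array([*ax,.062])-.105*ey
P=[s+.04*ey,s-.04*ey,s+[0,0,.11],s+.04*ey+[0,0,.07],s-.04*ey+[0,0,.07]]
print(((proj(cam("scene"),P)-[190,100])*4+[440,0]).round().tolist());print(((proj(cam("wrist",o),P)-[170,60])*2).round().tolist())
```

```text
[ 0.52857683 -0.27933628  0.27246346] [ 0.22854793  0.27625144 -0.27312693]
[[603.0, 372.0], [531.0, 329.0], [553.0, 225.0], [596.0, 293.0], [522.0, 251.0]]
[[229.0, 307.0], [229.0, 162.0], [229.0, 292.0], [229.0, 352.0], [229.0, 176.0]]
```

View pics/w4.png

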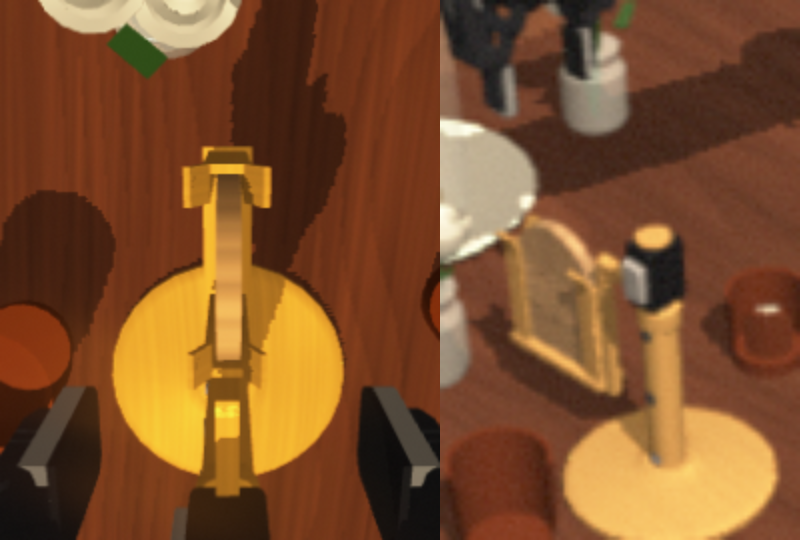

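The sign sits home: its top is where I predicted it for a seated sign, about (553,225). Next is the grip.

>>> {"method": "move_arm", "body": {"deltas": [[-20,0,0,0,0,0,65],[-35,0,0,0,0,0,65],[-33,0,0,0,0,0,65],[-16,-1,0,0,0,0,65],[0,0,0,0,0,0,65],[0,0,30,0,0,0,65],[0,0,40,0,0,0,65],[0,0,27,0,0,0,65],[0,0,10,0,0,0,65],[0,0,0,0,0,0,65]]}}

```text
time_s: 13.08
position: [0.5225, -0.1763, 0.1663]
tool_rot: [2.296, -2.143, -0.0]
force: [0.2, 0.2, 0.4]
gripper_width: 0.0652
grasp_force: 0.0
```

>>> {"method": "move_arm", "body": {"deltas": [[0,0,0,0,0,0,0],[0,0,0,0,0,0,0],[0,0,0,0,0,0,0],[0,0,0,0,0,0,0],[0,0,0,0,0,0,0]], "newtons": 60}}

```text
time_s: 13.7
position: [0.5222, -0.1762, 0.1684]
tool_rot: [2.297, -2.143, 0.002]
force: [-5.6, 1.2, 7.7]
gripper_width: 0.0331
grasp_force: 62.4
```

>>> {"method": "move_arm", "body": {"deltas": [[0,0,-4,0,0,0,0],[0,0,-8,0,0,0,0],[0,0,-12,0,0,0,0],[0,0,-14,0,0,0,0],[0,0,-14,0,0,0,0],[0,0,-14,0,0,0,0],[0,0,-14,0,0,0,0],[0,0,-12,0,0,0,0],[0,0,-9,0,0,0,0],[0,0,-5,0,0,0,0]]}}

```text
time_s: 14.95
position: [0.5221, -0.1762, 0.2726]
tool_rot: [2.296, -2.143, -0.001]
force: [-1.8, -5.5, -7.7]
gripper_width: 0.0336
grasp_force: 60.9
```

>>> {"method": "move_arm", "body": {"deltas": [[0,0,-2,0,0,0,0],[0,0,-2,0,0,0,0],[0,0,0,0,0,0,0],[0,0,0,0,0,0,0]]}}

```text
time_s: 15.45
position: [0.5221, -0.1762, 0.2765]
tool_rot: [2.296, -2.143, -0.001]
force: [-2.1, -4.6, -6.9]
gripper_width: 0.0335
grasp_force: 61.1
```

>>> {"method": "move_arm", "body": {"deltas": [[0,0,-1,0,0,0,0],[0,0,-1,0,0,0,0],[0,0,0,0,0,0,0],[0,0,0,0,0,0,0],[0,0,0,0,0,0,0]]}}

```text
time_s: 16.08
position: [0.5221, -0.1762, 0.2784]
tool_rot: [2.296, -2.143, -0.001]
force: [-1.9, -4.6, -6.8]
gripper_width: 0.0338
grasp_force: 60.9
```

Run:
```python
from plan import *
o=robot.get_obs();print(o["position"],o["force"],o["gripper_width"],o["grasp_force"])
b=cams.get_image("scene");cv2.imwrite("pics/w5.png",cv2.resize(b[60:240,170:400],None,fx=3,fy=3))
```

```text
[ 0.52211094 -0.17617723  0.27836136] [-1.91315272 -4.60163372 -6.80812164] 0.03381149106763147 60.94953507184982
```

View pics/w5.png

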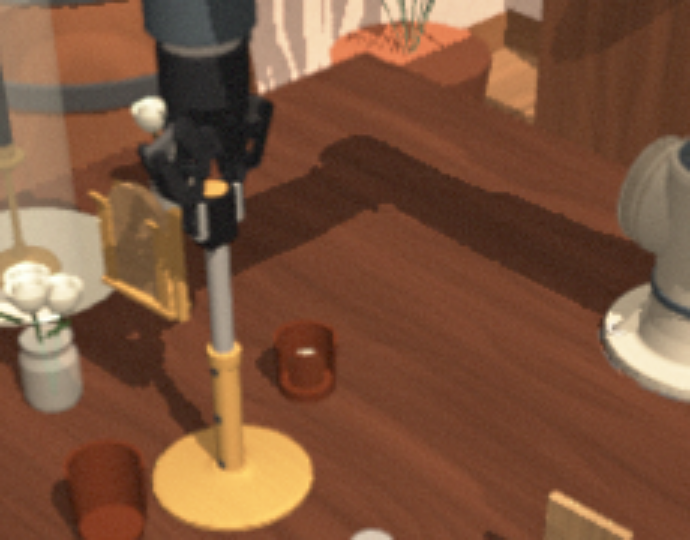

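The pole is out, with the sign in the raised frame and the fingers on the grip. I'll nudge up to feel for the end stop.

>>> {"method": "move_arm", "body": {"deltas": [[0,0,-1,0,0,0,0],[0,0,-1,0,0,0,0],[0,0,0,0,0,0,0],[0,0,0,0,0,0,0]]}}

```text
time_s: 16.62
position: [0.5221, -0.1761, 0.2795]
tool_rot: [2.295, -2.143, -0.002]
force: [-1.5, -5.9, -11.2]
gripper_width: 0.0337
grasp_force: 61.6
```

The force rose from 7 to 11 N at 111 mm of travel, so the pole is at the end stop. I'll hold briefly and hand in.

>>> {"method": "move_arm", "body": {"deltas": [[0,0,0,0,0,0,0],[0,0,0,0,0,0,0],[0,0,0,0,0,0,0]]}}

```text
time_s: 17.0
position: [0.5221, -0.1761, 0.2795]
tool_rot: [2.296, -2.143, -0.002]
force: [-1.2, -6.3, -11.0]
gripper_width: 0.0335
grasp_force: 61.6
```

```bash
python3 -c "
from cell import robot,close_job
o=robot.get_obs();print(o['position'],o['force'],o['gripper_width'],o['grasp_force'])
print(close_job())"
```

```text
[ 0.52207828 -0.17614499  0.27953921] [ -1.19591182  -6.3279035  -11.02080646] 0.033466768783803724 61.59715533256531
the job is handed in; nothing more can be done
None
```

I handed the job in at 17 s with the arch sign seated in the frame, the pole at its end stop and the gripper still squeezing the button; the hand-in call gave no verdict.

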